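Snug the clean wing screw of a bonding jig and back out the crossed one

ROBOT

A 6-joint arm with a two-finger parallel gripper is mounted at the origin on the work surface. World frame = base frame: x ahead of the robot, y to its left, z up, the work surface at z = 0. Lengths are in mm, angles in rad, forces in N, time in s.
With the tool pointing down it reaches from about 300 to 775 mm from the base axis. Payload 14.6 kg.
Tool frame: the origin (TCP) lies between the finger pads, 19 mm behind the fingertips; this is the grasp point; z points along the fingers, y is the line along which they close (so a half turn about z gives the same grasp; the last joint's range is limited). The gripper opens to 94 mm and grips with 3 to 60 N. Pads are 16 mm wide; open, the fingers measure 119 mm over their backs; the gripper's body (75 mm by 177 mm) begins 78 mm behind the grasp point.
Start: joints at [1.103, 0.3, 1.521, -0, 1.321, -0.067], TCP at [214.582, 506.403, 224.246] pointing down, gripper open.
Joint ranges: [-3.03, 3.03], [-0.79, 2.21], [0.23, 2.52], [-1.04, 4.18], [0, 3.07], [-2.55, 2.55]. Speed limits (rad/s): [2.22, 2.22, 2.57, 3.14, 3.14, 3.14].

INTERFACE

Orientations are given as [roll, pitch, yaw] about the fixed x, y, z axes, in that order (R = Rz(yaw) Ry(pitch) Rx(roll)).
In Python, from cell import manip gives the robot as it stands. The module is installed in compiled form; this text tells all that it offers.
- The arm moves only by the shell command python3 -m creep 'ROWS' [FORCE]. ROWS is JSON, a list of rows, each a list of 3 entries, a list of its own where there are three numbers: the opening, from -1 (shut) to 1 (fully open), then the shift along the tool's x, y, z in cm, then the turn about the tool's z in units of 5 degrees (1.0 is 5 degrees). In form: [[grip, [tx, ty, tz], roll], ...]. A call has 1 to 12 rows; each row is the pose to reach, as a shift and turn from the pose commanded when the call began, along the tool's axes at that moment; what a row does not reach only later rows make up. A row lasts 1/10 s, in which the tool goes at most 50 mm and 8.59 degrees, less where a joint would pass 70% of its speed; a pose out of reach is approached as far as the arm can. A call with a gripper value outside its range is refused whole. The fingers move at their own pace and stop on an object; FORCE is the grip in N (left out, the last holds). Time passes only in rows, so rows that repeat a pose let the fingers close. It gives the time, the measured TCP pose, the force, the opening and the grip force at its end, in the units of the state.
- manip.read_state(): the state, without advancing time (a new reading comes with each control period).
- manip.camera(name): name is "scene" or "top"; returns the picture (480x640x3 uint8, red, green, blue); there is no depth.
- manip.camera_params(name): a dict with "fovy" (degrees; the focal length in pixels is half the picture's height over the tangent of half this angle, whatever the lens; pixels are square), "cx", "cy" (the principal point, pixels), "origin" and "attitude" of the camera in the world. Camera axes: x right, y down, z forward; pixel columns grow to the right and rows downward; lengths in mm; the calibration is good to about 2 mm. A picture is of the moment at which its call begins. camera_params takes no time and is no camera call.
- manip.sign_off(): hands the job in; it is judged then, once.
The state is a dict: "clock": time; "joints": joint angles; "qd": joint speeds; "effort": joint torques, N m; "eef_pos": TCP position; "eef_rot": TCP orientation; "wrist_force": force on the tool from outside, world axes, zero at the start; "moment": the same for the moment, N m; "finger_gap": finger opening in mm; "finger_force": force on a finger pad.
Only numpy, scipy, OpenCV 4.12 (cv2) and the standard library are available. Lean on these libraries where they do the work, as an engineer would, in place of code of your own. Each camera call takes 0.05 s, during which the arm holds its last target. There are 200 camera calls.

TASK

One of the two wing screws on the bonding jig went in with crossed threads and the other is clean. Turn clockwise gently to feel which: if a screw binds early (well before a quarter turn), stop at once and back it out, leaving it a quarter turn or a little more counter-clockwise of where you found it; the clean one runs on past a quarter turn, so tighten it until it is just snug and leave it there. Never force either screw, and leave the other things on the bench alone.

Things in the scene. Friction and masses are not known exactly. Their poses are not given: they have to be found in the camera images.
- jig: aluminium thin-section bonding jig fixed to the bench: base block 90 (x) x 210 (y) x 40 mm, with a steel bridge bar across it, 165 mm along y and 24 mm wide, top at 60 mm. Origin: centre of the underside. It does not move.
- wing_a (a point): point on the axis of wing screw a, at jig x 0, y +65 mm, 90 mm above the bench. The wing is a flat upright steel bar along this point's x axis (z up), 48 mm long, 8 mm thick, from 66 to 94 mm above the bench, over a round collar 26 mm across. With the TCP at this point it is well held and the fingertips clear the collar. Half a turn looks the same.
- screw_a (a joint): turn of wing screw a in rad, clockwise from above (tightening) positive; found between -0.2 and 0.2. No noticeable sinking. Free running takes about 0.05 Nm, both ways, down to -3. If crossed it begins to bind between 0.45 and 0.75; if clean it meets its seat between 1.85 and 2.15. From there the moment climbs springily, about 2 Nm per rad.
- shank_a: threaded shank of wing screw a, out of sight in the base, turning with it; origin on its axis at bench level. The thread load acts 15 mm from the axis. Above free running: a snug seated screw has 0.08 Nm (5 N) or more and stands 0.6 Nm (40 N); a crossed one is spoilt by 0.3 Nm (20 N). The two screws look alike.
- wing_b (a point): point on the axis of wing screw b, at jig x 0, y -65 mm, 90 mm above the bench. The wing is a flat upright steel bar along this point's x axis (z up), 48 mm long, 8 mm thick, from 66 to 94 mm above the bench, over a round collar 26 mm across. With the TCP at this point it is well held and the fingertips clear the collar. Half a turn looks the same.
- screw_b (a joint): turn of wing screw b in rad, clockwise from above (tightening) positive; found between -0.2 and 0.2. No noticeable sinking. Free running takes about 0.05 Nm, both ways, down to -3. If crossed it begins to bind between 0.45 and 0.75; if clean it meets its seat between 1.85 and 2.15. From there the moment climbs springily, about 2 Nm per rad.
- shank_b: threaded shank of wing screw b, out of sight in the base, turning with it; origin on its axis at bench level. The thread load acts 15 mm from the axis. Above free running: a snug seated screw has 0.08 Nm (5 N) or more and stands 0.6 Nm (40 N); a crossed one is spoilt by 0.3 Nm (20 N). The two screws look alike.
- core_chip: squat reddish rock-core plug, 40 mm diameter, 22 mm high, loose on the bench, not part of the job: leave it where it stands. Origin: centre of the underside.
- brush: small brush lying flat, 150 mm long along its x axis, origin under its length, loose on the bench, not part of the job: leave it where it lies.
- dish: shallow white ceramic dish, 70 mm across, 16 mm high, loose on the bench, not part of the job: leave it where it stands. Origin: centre of the underside.
- amber_bottle: small amber bottle with black cap, 40 mm diameter, 85 mm high, loose on the bench, not part of the job: leave it where it stands. Origin: centre of the underside.
- white_bottle: white plastic bottle, 48 mm diameter, 105 mm high, loose on the bench, not part of the job: leave it where it stands. Origin: centre of the underside.
- sample_jar: glass jar, 56 mm diameter, 55 mm high, loose on the bench, not part of the job: leave it where it stands. Origin: centre of the underside.
- slide_box: small wooden slide box, 85 x 40 x 35 mm, loose on the bench, not part of the job: leave it where it stands. Origin: centre of the underside.
Mind the look-alikes: they are no part of the job. What is shaped like the jig but yellow is not meant.

How it is judged (in metres and radians):
On the way:
1. the clean screw has been turned home and is snug: past 1.5 rad with at least 5 N (0.08 Nm) on its threads (((value of joint screw_a above 1.5 rad and contact force between shank_a and anything else above 5 N) or (value of joint screw_b above 1.5 rad and contact force between shank_b and anything else above 5 N))), for 0.1 s.
At the end, for the whole second after the job is handed in: One screw, the clean one, stands home (its joint above 1.5 rad), the other, crossed one is backed out (its joint between -2.8 and -1.0 rad), and both are still (under 0.05 rad/s) (((value of joint screw_a above 1.5 rad and value of joint screw_b between -2.8 and -1 rad) or (value of joint screw_b above 1.5 rad and value of joint screw_a between -2.8 and -1 rad)) and velocity of joint screw_a between -0.05 and 0.05 rad/s and velocity of joint screw_b between -0.05 and 0.05 rad/s); the robot touches nothing.
It fails at once if a screw that binds before a quarter turn is forced (over 20 N, 0.3 Nm, on its threads before 1.4 rad) ((value of joint screw_a below 1.4 rad and contact force between shank_a and anything else above 20 N) or (value of joint screw_b below 1.4 rad and contact force between shank_b and anything else above 20 N)).
It fails at once if a screw is over-tightened (over 40 N, 0.6 Nm, on its threads) (contact force between any of shank_a, shank_b and anything else above 40 N).
It fails at once if a bystander is moved by more than 20 mm (distance of any of core_chip, brush, dish, amber_bottle, white_bottle, sample_jar, slide_box from where it was at the start of the episode above 0.02 m).
It also fails if it takes over 72 s, if anything falls off the work surface, if the arm or the gripper's body presses on something with over 40 N, if the wrist force passes 120 N, or if a joint passes its speed limit or range.

## Working session

There is one attempt and no reset: what is moved stays moved. The work goes in short steps, Python scripts to look and compute and a shell command to move; the robot and the scene stay as the last step left them, time stands still between calls to the robot, and variables do not carry over. Pictures are saved under pics/ and viewed, at most 10 in all, crops included, and the job is handed in when it is done.

```bash
mkdir -p pics; python3 - <<'E'
from cell import manip
import cv2
for n in("scene","top"):
    cv2.imwrite(f"pics/{n}0.png",manip.camera(n)[...,::-1]); print(n,manip.camera_params(n))
print(manip.read_state())
E
```

```text
scene {'fovy': 45.127098551122835, 'cx': 326.86528722425356, 'cy': 240.8991851531638, 'origin': array([ 968.03801162,  466.40844113, 1110.04724166]), 'attitude': array([-2.59328548,  0.01328535,  2.33755636])}
top {'fovy': 48.73354290326353, 'cx': 326.01276063027126, 'cy': 244.9562708833834, 'origin': array([ 372.35094281,   17.77906256, 1187.01774119]), 'attitude': array([-3.0084964 , -0.01614807, -1.56829371])}
{'clock': 0.1, 'joints': array([ 1.10341837e+00,  3.00406056e-01,  1.52150402e+00,  7.18708471e-06,
        1.32070285e+00, -6.65595394e-02]), 'qd': array([ 0.00086171, -0.00172133, -0.00207708, -0.0008334 ,  0.00158369,
        0.00077831]), 'effort': array([-5.04557229e-04, -5.32648194e+01, -3.53281009e+01,  7.09142885e-02,
        2.35411531e-02, -4.29197917e-05]), 'eef_pos': array([214.47983187, 506.22732288, 223.75459873]), 'eef_rot': array([-3.14057511e+00, -7.48047707e-05,  2.74077241e+00]), 'wrist_force': array([-0.47480338, -0.33127097, -0.03573151]), 'moment': array([0.00883398, 0.02665956, 0.00209811]), 'finger_force': 0.0, 'finger_gap': 93.93298850882717}
```

View pics/top0.png

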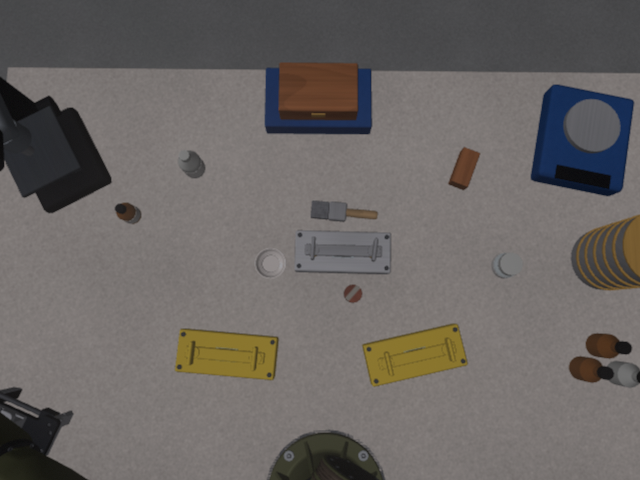

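View pics/scene0.png

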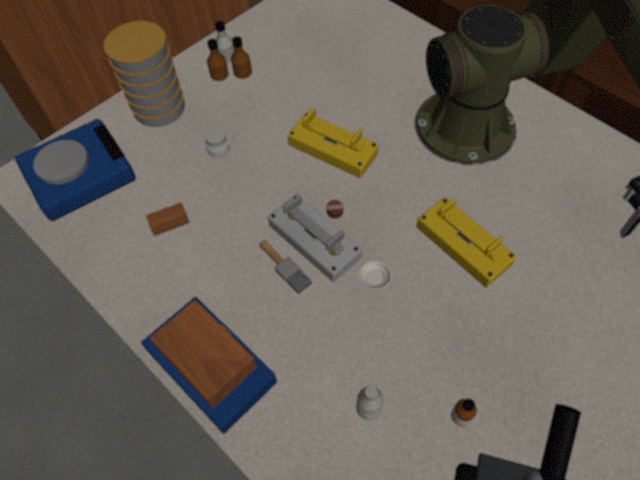

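The top view shows the grey jig around (343,251). Its wings are near (313,247) and (377,247), with the dish at (271,263), the core chip at (353,293) and the brush at (343,211). Next I'll measure the jig's top face and the wing bars.

```bash
cat > h.py <<'E'
import numpy as np,cv2
from scipy.spatial.transform import Rotation as R
from cell import manip
def ray(n,uv,z):
    p=manip.camera_params(n);f=240/np.tan(np.radians(p['fovy']/2))
    d=R.from_euler('xyz',p['attitude']).apply(np.c_[(np.atleast_2d(uv)-[p['cx'],p['cy']])/f,np.ones(len(np.atleast_2d(uv)))])
    return p['origin']+d*((z-p['origin'][2])/d[:,2])[:,None]
def proj(n,P):
    p=manip.camera_params(n);f=240/np.tan(np.radians(p['fovy']/2))
    c=R.from_euler('xyz',p['attitude']).inv().apply(np.atleast_2d(P)-p['origin'])
    return c[:,:2]/c[:,2:]*f+[p['cx'],p['cy']]
E
python3 - <<'E'
from h import *
im=cv2.imread('pics/top0.png')
c=im[215:285,285:400]
g=cv2.cvtColor(c,cv2.COLOR_BGR2HSV)
b=c.astype(int)
m=((b[...,0]-b[...,2]>4)).astype(np.uint8)
m=cv2.morphologyEx(m,cv2.MORPH_CLOSE,np.ones((5,5)))
cs,_=cv2.findContours(m,0,1);k=max(cs,key=cv2.contourArea)
r=cv2.minAreaRect(k);bx=cv2.boxPoints(r)+[285,215]
print(r,bx);w=ray('top',bx,40);print(w);print(w.mean(0))
print('sides',np.linalg.norm(np.diff(w,axis=0),axis=1))
t=cv2.resize(c,None,fx=6.5,fy=6.5,interpolation=cv2.INTER_CUBIC)
s=cv2.imread('pics/scene0.png')[185:285,260:370]
cv2.imwrite('pics/crop.png',np.vstack([cv2.resize(c,(480,292),interpolation=2),cv2.resize(s,(480,300)if 0 else (330,300),interpolation=2).__class__(0) if 0 else cv2.copyMakeBorder(cv2.resize(s,(330,300),interpolation=2),0,0,0,150,0)]))
cv2.imwrite('pics/ct.png',t)
E
```

```text
((46.5, 44.5), (71.0, 19.0), -0.0) [[296. 269.]
 [296. 250.]
 [367. 250.]
 [367. 269.]]
[[473.06780866  64.61489364  40.        ]
 [514.59284377  65.03069255  40.        ]
 [515.29142455 -89.92277672  40.        ]
 [473.67283035 -89.59915637  40.        ]]
[494.15622683 -12.46908673  40.        ]
sides [ 41.5271168  154.95504397  41.61985239]
```

View pics/ct.png

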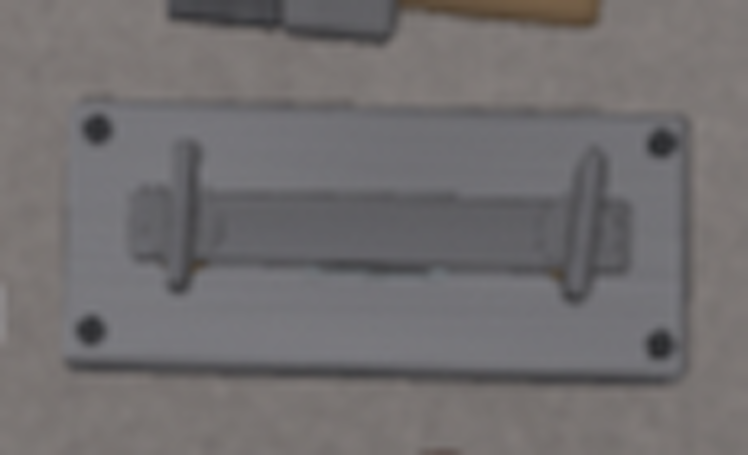

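The enlarged top view shows the jig's screw holes at crop positions (97,129), (661,144), (658,345) and (91,330). The left wing (+y, so a) runs from (188,142) to (179,288), and the right wing (b) from (596,150) to (574,298).

```bash
python3 - <<'E'
from h import *
f=lambda a:(np.array(a,float)+.5)/6.5-.5+[285,215]
im=cv2.imread('pics/top0.png',0)
h=[]
for x,y in f([[97,129],[661,144],[658,345],[91,330]]):
    x0,y0=int(round(x))-3,int(round(y))-3
    p=im[y0:y0+7,x0:x0+7].astype(float);w=np.clip(np.median(p)-12-p,0,None)
    yy,xx=np.mgrid[:7,:7];h.append([(w*xx).sum()/w.sum()+x0,(w*yy).sum()/w.sum()+y0])
print(np.round(h,2))
H=ray('top',h,40);print(H.round(1),H.mean(0));d=(H[0]+H[3]-H[1]-H[2]);yw=np.arctan2(-d[0],d[1]);print('yaw jig',yw)
c=H.mean(0)[:2];u=np.array([-np.sin(yw),np.cos(yw)])
for s in(65,-65):
    A=np.r_[c+s*u,90];print('pred axis',A, 'top px',proj('top',A+[0,0,4]),'scene px',proj('scene',A+[0,0,4]))
for w in([[188,145],[179,285]],[[596,153],[574,295]]):
    P=ray('top',f(w),94);d=P[0]-P[1];print(P.mean(0),np.linalg.norm(d),'yaw',np.arctan2(d[1],d[0]))
s=cv2.imread('pics/scene0.png')[185:285,260:370]
cv2.imwrite('pics/cs.png',cv2.resize(s,None,fx=6,fy=6,interpolation=2))
E
```

```text
[[299.51 234.42]
 [386.34 236.66]
 [386.09 267.64]
 [298.5  265.39]]
[[ 549.    57.7   40. ]
 [ 545.  -132.6   40. ]
 [ 476.8 -131.2   40. ]
 [ 480.9   59.3   40. ]] [512.92244521 -36.72024346  40.        ]
yaw jig -0.02145141338676203
pred axis [514.31668015  28.26480181  90.        ] top px [[312.65423539 247.01021705]] scene px [[333.02769801 236.69109404]]
pred axis [ 511.52821028 -101.70528874   90.        ] top px [[375.07031824 248.62272618]] scene px [[290.2582595  200.65112528]]
[513.03060381  27.93436445  94.        ] 45.238400480222424 yaw -0.057853338197831804
[ 510.71540058 -100.67819057   94.        ] 46.49419317445014 yaw -0.16208802493939117
```

View pics/cs.png

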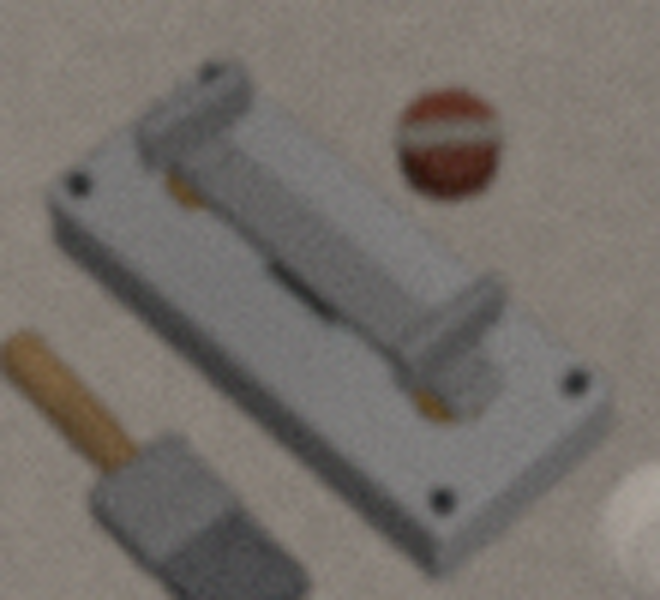

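The scene view agrees with the top view to within about 2 px: wing a's top is at crop (457,318), wing b's at (192,100). So a's axis is at about (514,28) with yaw -0.06, and b's at about (511,-101) with yaw -0.16. Next I'll work out the shift for the approach.

```bash
cat >> h.py <<'E'
def togo(x,y,z,yaw):
    s=manip.read_state();r=R.from_euler('xyz',s['eef_rot']);
    t=r.inv().apply(np.array([x,y,z])-s['eef_pos'])/10
    dy=(yaw-s['eef_rot'][2]+np.pi)%(2*np.pi)-np.pi
    print('t',s['clock'],'shift cm',t.round(2),'roll',round(-np.degrees(dy)/5,2),'yaw',s['eef_rot'][2].round(3),'j6',s['joints'][5].round(3))
E
python3 -c "
from h import *
togo(514,28,200,3.084)"
```

```text
t 0.1 shift cm [-46.24 -32.34   2.4 ] roll -3.93 yaw 2.741 j6 -0.067
```

```bash
python3 -m creep '[[1,[-4,-2.8,0],-0.4],[1,[-8,-5.6,0],-0.8],[1,[-12,-8.4,0],-1.2],[1,[-16,-11.2,0],-1.6],[1,[-20,-14,0],-2],[1,[-24,-16.8,0.5],-2.4],[1,[-28,-19.6,1],-2.8],[1,[-32,-22.4,1.5],-3.2],[1,[-36,-25.2,2],-3.6],[1,[-40,-28,2.4],-3.9],[1,[-44,-30.8,2.4],-3.93],[1,[-46.24,-32.34,2.4],-3.93]]'
python3 - <<'E'
from h import *
togo(514,28,90,3.084)
cv2.imwrite('pics/t1.png',cv2.resize(manip.camera('top')[185:315,250:430,::-1],None,fx=4,fy=4,interpolation=2))
E
```

```text
clock: 1.3
eef_pos: [515.1, 25.3, 199.7]
eef_rot: [-3.141, -0.001, 3.082]
wrist_force: [-0.1, 1.3, 0.6]
finger_gap: 94.1
finger_force: 0.0
t 1.3 shift cm [ 0.12  0.27 10.97] roll -0.03 yaw 3.082 j6 -1.533
```

```bash
python3 -m creep '[[1,[0,0,2],0],[1,[0,0,4.5],0],[1,[0,0,7],0],[1,[0,0,9],0],[1,[0,0,10],0],[1,[0,0,10],0],[1,[0,0,10],0]]'
python3 - <<'E'
from h import *
togo(514,28,90,3.084)
cv2.imwrite('pics/s2.png',cv2.resize(manip.camera('scene')[150:290,240:400,::-1],None,fx=4,fy=4,interpolation=2))
E
```

```text
clock: 2.05
eef_pos: [514.5, 28.3, 101.0]
eef_rot: [3.142, 0.001, 3.084]
wrist_force: [-0.6, 0.5, 0.5]
finger_gap: 93.6
finger_force: 0.0
t 2.05 shift cm [ 0.05 -0.03  1.1 ] roll -0.0 yaw 3.084 j6 -1.529
```

View pics/s2.png

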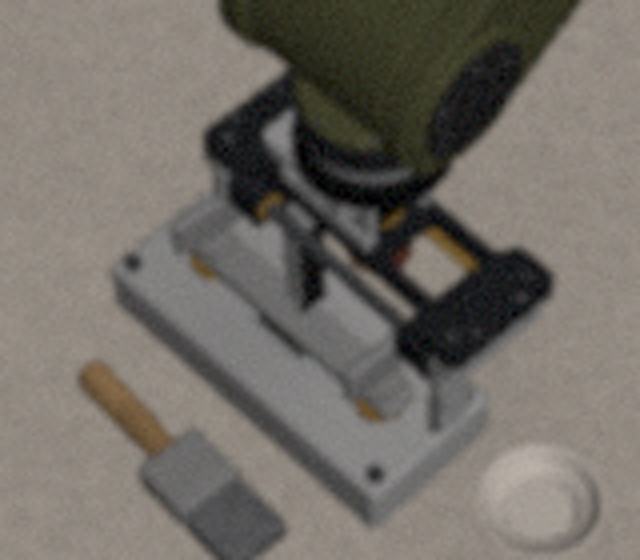

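The picture shows the open fingers straddling wing a, with one at crop (310,270) and the other at (435,390). I'll go down the last 11 mm and close lightly first.

```bash
python3 -m creep '[[1,[0,0,0.6],0],[1,[0,0,1.1],0],[-0.4,[0,0,1.1],0],[-0.4,[0,0,1.1],0],[-1,[0,0,1.1],0],[-1,[0,0,1.1],0],[-1,[0,0,1.1],0],[-1,[0,0,1.1],0],[-1,[0,0,1.1],0],[-1,[0,0,1.1],0]]' 6; python3 -m creep '[[-1,[0,0,0],0],[-1,[0,0,0],0]]' 6; python3 -c "
from h import *
togo(514,28,90,3.084);s=manip.read_state();print(s['moment'],s['effort'])"
```

```text
clock: 3.1
eef_pos: [514.2, 28.2, 89.3]
eef_rot: [-3.142, 0.0, 3.084]
wrist_force: [0.2, -0.4, 0.0]
finger_gap: 33.4
finger_force: 0.0
clock: 3.3
eef_pos: [514.2, 28.2, 89.3]
eef_rot: [-3.142, -0.0, 3.084]
wrist_force: [0.4, -0.4, 0.3]
finger_gap: 17.5
finger_force: 0.0
t 3.3 shift cm [ 0.01 -0.02 -0.07] roll -0.0 yaw 3.084 j6 -1.529
[ 0.00350471  0.03910711 -0.00383386] [-1.42560771e-04 -5.20871329e+01 -2.96258426e+01 -1.09369194e-02
  7.54494430e-02  1.49935249e-04]
```

```bash
python3 -m creep '[[-1,[0,0,0],0],[-1,[0,0,0],0],[-1,[0,0,0],0],[-1,[0,0,0],0]]' 6;python3 -m creep '[[-1,[0,0,0],0],[-1,[0,0,0],0],[-1,[0,0,0],0]]' 20; python3 -c "
from h import *
togo(514,28,90,3.084);s=manip.read_state();print(s['moment'],s['effort'][5])"
```

```text
clock: 3.7
eef_pos: [514.2, 29.4, 89.3]
eef_rot: [3.14, 0.0, 3.084]
wrist_force: [1.8, 10.0, -0.6]
finger_gap: 7.9
finger_force: 6.0
clock: 4.0
eef_pos: [514.2, 29.4, 89.2]
eef_rot: [3.14, 0.0, 3.084]
wrist_force: [1.1, 9.5, -1.1]
finger_gap: 7.7
finger_force: 20.0
t 4.0 shift cm [ 0.01 -0.14 -0.08] roll -0.0 yaw 3.084 j6 -1.529
[ 1.96637191 -0.19274206 -0.07287554] -0.06029853131622076
```

```bash
python3 -m creep '[[-1,[0,0.12,0],0],[-1,[0,0.12,0],0],[-1,[0,0.12,0],0.5],[-1,[0,0.12,0],1],[-1,[0,0.12,0],1.5],[-1,[0,0.12,0],2],[-1,[0,0.12,0],2.5],[-1,[0,0.12,0],3],[-1,[0,0.12,0],3.5],[-1,[0,0.12,0],4],[-1,[0,0.12,0],4],[-1,[0,0.12,0],4]]' 20
cat >> h.py <<'E'
def st():
    s=manip.read_state();print('t',s['clock'],'p',s['eef_pos'].round(1),'turn yaw',s['eef_rot'][2].round(3),'j6',s['joints'][5].round(3),'M',s['moment'].round(3),'F',s['wrist_force'].round(1),'e6',s['effort'][5].round(3),'gap',s['finger_gap'].round(1))
E
python3 -c "from h import *;st()"
```

```text
clock: 5.2
eef_pos: [514.2, 29.4, 89.2]
eef_rot: [-3.142, -0.0, 2.736]
wrist_force: [-1.3, 0.4, 0.3]
finger_gap: 7.5
finger_force: 20.0Traceback (most recent call last):
  File "<string>", line 1, in <module>
    from h import *;st()
                    ~~^^
  File "h.py", line 18, in st
    s=manip.read_state();print('t',s['clock'],'p',s['eef_pos'].round(1),'turn yaw',s['eef_rot'][2].round(3),'j6',s['joints'][5].round(3),'M',s['moment'].round(3),'F',s['wrist_force'].round(1),'e6',s['effort'][5].round(3),'gap',s['finger_gap'].round(1))
                                                                                                                                                                                                                                   ^^^^^^^^^^^^^^^^^^^^^
AttributeError: 'float' object has no attribute 'round'
```

```bash
sed -i "s/s\['finger_gap'\].round(1)/round(s['finger_gap'],1)/" h.py; python3 -c "from h import *;st()"; python3 -m creep '[[-1,[0,0,0],0.4],[-1,[0,0,0],0.8],[-1,[0,0,0],0.8]]';  python3 -c "from h import *;st()"
```

```text
t 5.2 p [514.2  29.4  89.2] turn yaw 2.736 j6 -1.179 M [ 0.149  0.075 -0.043] F [-1.3  0.4  0.3] e6 0.081 gap 7.5
clock: 5.5
eef_pos: [514.2, 29.3, 89.3]
eef_rot: [-3.141, -0.0, 2.665]
wrist_force: [-1.3, -0.1, 0.5]
finger_gap: 7.7
finger_force: 20.0
t 5.5 p [514.2  29.3  89.3] turn yaw 2.665 j6 -1.109 M [-0.039  0.175 -0.047] F [-1.3 -0.1  0.5] e6 0.608 gap 7.7
```

```bash
python3 -m creep '[[-1,[0,0,0],0.4],[-1,[0,0,0],0.8]]';  python3 -c "from h import *;st()"; python3 -m creep '[[-1,[0,0,0],0],[-1,[0,0,0],0]]';  python3 -c "from h import *;st()"
```

```text
clock: 5.7
eef_pos: [514.2, 29.3, 89.2]
eef_rot: [-3.141, -0.0, 2.596]
wrist_force: [-1.6, -0.3, 0.3]
finger_gap: 7.6
finger_force: 20.0
t 5.7 p [514.2  29.3  89.2] turn yaw 2.596 j6 -1.039 M [-0.131  0.3    0.082] F [-1.6 -0.3  0.3] e6 -0.728 gap 7.6
clock: 5.9
eef_pos: [514.2, 29.3, 89.3]
eef_rot: [-3.141, -0.0, 2.597]
wrist_force: [-1.8, -2.0, 1.0]
finger_gap: 7.6
finger_force: 20.0
t 5.9 p [514.2  29.3  89.3] turn yaw 2.597 j6 -1.04 M [-0.238  0.294 -0.069] F [-1.8 -2.   1. ] e6 0.03 gap 7.6
```

```bash
python3 -m creep '[[-1,[0,0,0],0.4],[-1,[0,0,0],0.7],[-1,[0,0,0],0.7],[-1,[0,0,0],0.7]]';  python3 -c "from h import *;st()"
```

```text
clock: 6.3
eef_pos: [514.1, 29.3, 89.2]
eef_rot: [-3.141, -0.0, 2.535]
wrist_force: [-2.9, -2.7, 1.8]
finger_gap: 7.8
finger_force: 20.0
t 6.3 p [514.1  29.3  89.2] turn yaw 2.535 j6 -0.978 M [-0.531  0.565 -0.061] F [-2.9 -2.7  1.8] e6 0.019 gap 7.8
```

```bash
python3 -m creep '[[-1,[0,0,0],0.4],[-1,[0,0,0],0.7],[-1,[0,0,0],0.7],[-1,[0,0,0],0.7]]';  python3 -c "from h import *;st()"
```

```text
clock: 6.7
eef_pos: [514.1, 29.3, 89.2]
eef_rot: [-3.141, -0.0, 2.474]
wrist_force: [-3.1, -4.6, 2.1]
finger_gap: 7.6
finger_force: 20.0
t 6.7 p [514.1  29.3  89.2] turn yaw 2.474 j6 -0.917 M [-0.887  0.685  0.034] F [-3.1 -4.6  2.1] e6 0.006 gap 7.6
```

```bash
python3 -m creep '[[-1,[0,-0.07,0],0],[-1,[0,-0.07,0],0],[-1,[0,-0.07,0],0]]';  python3 -c "from h import *;st()"; python3 -m creep '[[-1,[0,0,0],0.3],[-1,[0,0,0],0.5],[-1,[0,0,0],0.5],[-1,[0,0,0],0.5]]';  python3 -c "from h import *;st()"
```

```text
clock: 7.0
eef_pos: [514.0, 29.1, 89.3]
eef_rot: [3.141, 0.0, 2.473]
wrist_force: [1.7, 1.5, -0.0]
finger_gap: 8.1
finger_force: 20.0
t 7.0 p [514.   29.1  89.3] turn yaw 2.473 j6 -0.917 M [ 0.2   -0.148 -0.029] F [ 1.7  1.5 -0. ] e6 -0.044 gap 8.1
clock: 7.4
eef_pos: [513.9, 29.0, 89.3]
eef_rot: [3.141, 0.0, 2.429]
wrist_force: [2.5, 2.8, -1.4]
finger_gap: 8.1
finger_force: 20.0
t 7.4 p [513.9  29.   89.3] turn yaw 2.429 j6 -0.874 M [ 0.552 -0.469 -0.031] F [ 2.5  2.8 -1.4] e6 0.02 gap 8.1
```

```bash
python3 -m creep '[[-1,[0,0,0],0.4],[-1,[0,0,0],0.8],[-1,[0,0,0],0.8],[-1,[0,0,0],0.8]]';  python3 -c "from h import *;st()"
```

```text
clock: 7.8
eef_pos: [513.9, 29.0, 89.3]
eef_rot: [3.141, 0.0, 2.361]
wrist_force: [2.5, 2.4, -1.4]
finger_gap: 8.2
finger_force: 20.0
t 7.8 p [513.9  29.   89.3] turn yaw 2.361 j6 -0.805 M [ 0.599 -0.557 -0.091] F [ 2.5  2.4 -1.4] e6 0.047 gap 8.2
```

```bash
python3 -m creep '[[-1,[0,0,0],0.4],[-1,[0,0,0],0.8],[-1,[0,0,0],0.8],[-1,[0,0,0],0.8]]';  python3 -c "from h import *;st()"
```

```text
clock: 8.2
eef_pos: [513.8, 28.9, 89.2]
eef_rot: [3.141, -0.0, 2.291]
wrist_force: [1.4, 2.6, -2.0]
finger_gap: 8.0
finger_force: 20.0
t 8.2 p [513.8  28.9  89.2] turn yaw 2.291 j6 -0.735 M [ 0.593 -0.574 -0.121] F [ 1.4  2.6 -2. ] e6 0.036 gap 8.0
```

```bash
python3 -m creep '[[-1,[0,0,0],0.4],[-1,[0,0,0],0.8],[-1,[0,0,0],0.8],[-1,[0,0,0],0.8]]';  python3 -c "from h import *;st()"
```

```text
clock: 8.6
eef_pos: [513.8, 28.9, 89.3]
eef_rot: [3.142, -0.0, 2.221]
wrist_force: [2.0, 3.9, -0.7]
finger_gap: 7.8
finger_force: 20.0
t 8.6 p [513.8  28.9  89.3] turn yaw 2.221 j6 -0.666 M [ 0.585 -0.352 -0.002] F [ 2.   3.9 -0.7] e6 0.032 gap 7.8
```

```bash
python3 -m creep '[[-1,[0,0.04,0],0.8],[-1,[0,0.04,0],1.6],[-1,[0,0.04,0],2.4],[-1,[0,0.04,0],3.2],[-1,[0,0.04,0],4.0],[-1,[0,0.04,0],4.8],[-1,[0,0.04,0],5.6],[-1,[0,0.04,0],6.4],[-1,[0,0.04,0],7.2],[-1,[0,0.04,0],8],[-1,[0,0.04,0],8],[-1,[0,0.04,0],8]]';  python3 -c "from h import *;st()"
```

```text
clock: 9.8
eef_pos: [513.4, 28.8, 89.2]
eef_rot: [-3.14, 0.001, 1.524]
wrist_force: [-6.3, -1.4, 4.1]
finger_gap: 7.9
finger_force: 20.0
t 9.8 p [513.4  28.8  89.2] turn yaw 1.524 j6 0.032 M [-0.15   1.117 -0.022] F [-6.3 -1.4  4.1] e6 0.078 gap 7.9
```

```bash
python3 -m creep '[[-1,[0,0,0],0.5],[-1,[0,0,0],1],[-1,[0,0,0],1.5],[-1,[0,0,0],2],[-1,[0,0,0],2],[-1,[0,0,0],2]]';  python3 -c "from h import *;st()"
```

```text
clock: 10.4
eef_pos: [513.2, 28.8, 89.2]
eef_rot: [-3.139, 0.001, 1.349]
wrist_force: [-6.7, -0.6, 4.8]
finger_gap: 7.9
finger_force: 20.0
t 10.4 p [513.2  28.8  89.2] turn yaw 1.349 j6 0.207 M [-0.138  1.328 -0.022] F [-6.7 -0.6  4.8] e6 0.027 gap 7.9
```

```bash
python3 -m creep '[[-1,[0,-0.08,0],0],[-1,[0,-0.08,0],0.5],[-1,[0,-0.08,0],1],[-1,[0,-0.08,0],1],[-1,[0,-0.08,0],1]]';  python3 -c "from h import *;st()"
```

```text
clock: 10.9
eef_pos: [513.1, 28.9, 89.2]
eef_rot: [-3.141, 0.001, 1.262]
wrist_force: [-4.4, -4.3, 3.7]
finger_gap: 8.1
finger_force: 20.0
t 10.9 p [513.1  28.9  89.2] turn yaw 1.262 j6 0.295 M [-0.727  0.923 -0.015] F [-4.4 -4.3  3.7] e6 -0.011 gap 8.1
```

```bash
python3 -m creep '[[-1,[0,0,0],0.5],[-1,[0,0,0],1],[-1,[0,0,0],1],[-1,[0,0,0],1]]';  python3 -c "from h import *;st()"
```

```text
clock: 11.3
eef_pos: [513.0, 28.9, 89.2]
eef_rot: [-3.141, 0.001, 1.174]
wrist_force: [-4.5, -4.9, 4.0]
finger_gap: 7.7
finger_force: 20.0
t 11.3 p [513.   28.9  89.2] turn yaw 1.174 j6 0.382 M [-0.743  0.99  -0.074] F [-4.5 -4.9  4. ] e6 0.023 gap 7.7
```

```bash
python3 -m creep '[[-1,[0,0,0],0.5],[-1,[0,0,0],1],[-1,[0,0,0],1],[-1,[0,0,0],1]]';  python3 -c "from h import *;st()"
```

```text
clock: 11.7
eef_pos: [512.9, 29.0, 89.2]
eef_rot: [-3.141, 0.001, 1.087]
wrist_force: [-4.5, -3.4, 4.2]
finger_gap: 7.9
finger_force: 20.0
t 11.7 p [512.9  29.   89.2] turn yaw 1.087 j6 0.469 M [-0.65   1.124 -0.065] F [-4.5 -3.4  4.2] e6 0.024 gap 7.9
```

```bash
python3 -m creep '[[-1,[0,0,0],0.5],[-1,[0,0,0],1],[-1,[0,0,0],1],[-1,[0,0,0],1]]';  python3 -c "from h import *;st()"
```

```text
clock: 12.1
eef_pos: [512.9, 29.0, 89.2]
eef_rot: [-3.141, 0.001, 1.0]
wrist_force: [-5.3, -2.8, 4.8]
finger_gap: 7.7
finger_force: 20.0
t 12.1 p [512.9  29.   89.2] turn yaw 1.0 j6 0.556 M [-0.69   1.187  0.062] F [-5.3 -2.8  4.8] e6 0.096 gap 7.7
```

```bash
python3 -m creep '[[-1,[0,0,0],0.3],[-1,[0,0,0],0.6],[-1,[0,0,0],0.6],[-1,[0,0,0],0.6]]';  python3 -c "from h import *;st()";python3 -m creep '[[-1,[0,0,0],0]]';  python3 -c "from h import *;st()"
```

```text
clock: 12.5
eef_pos: [512.9, 29.0, 89.2]
eef_rot: [-3.141, 0.001, 0.948]
wrist_force: [-5.4, -3.4, 5.0]
finger_gap: 7.7
finger_force: 20.0
t 12.5 p [512.9  29.   89.2] turn yaw 0.948 j6 0.609 M [-0.623  1.201  0.141] F [-5.4 -3.4  5. ] e6 0.167 gap 7.7
clock: 12.6
eef_pos: [512.9, 29.0, 89.2]
eef_rot: [-3.141, 0.001, 0.948]
wrist_force: [-5.3, -2.8, 4.2]
finger_gap: 8.1
finger_force: 20.0
t 12.6 p [512.9  29.   89.2] turn yaw 0.948 j6 0.609 M [-0.578  1.153  0.106] F [-5.3 -2.8  4.2] e6 0.127 gap 8.1
```

```bash
python3 -m creep '[[-1,[0,0,0],0.3],[-1,[0,0,0],0.6],[-1,[0,0,0],0.6],[-1,[0,0,0],0.6]]';  python3 -c "from h import *;st()";python3 -m creep '[[-1,[0,0,0],0]]';  python3 -c "from h import *;st()"
```

```text
clock: 13.0
eef_pos: [512.9, 29.0, 89.2]
eef_rot: [-3.141, 0.001, 0.896]
wrist_force: [-4.8, -2.6, 4.0]
finger_gap: 7.8
finger_force: 20.1
t 13.0 p [512.9  29.   89.2] turn yaw 0.896 j6 0.661 M [-0.67  1.22  0.23] F [-4.8 -2.6  4. ] e6 0.265 gap 7.8
clock: 13.1
eef_pos: [512.9, 29.0, 89.2]
eef_rot: [-3.141, 0.001, 0.896]
wrist_force: [-5.2, -3.2, 4.4]
finger_gap: 8.3
finger_force: 20.1
t 13.1 p [512.9  29.   89.2] turn yaw 0.896 j6 0.661 M [-0.658  1.159  0.235] F [-5.2 -3.2  4.4] e6 0.224 gap 8.3
```

Screw a ran past 2 rad and is now snug at about 0.2 Nm, so a is the clean one and b is crossed. I'll release a and lift.

```bash
python3 -m creep '[[0,[0,0,0],0],[0,[0,0,0],0],[0,[0,0,0],0],[0,[0,0,-1],0],[0,[0,0,-3],0],[0,[0,0,-6],0],[0,[0,0,-9],0],[0,[0,0,-9],0],[0,[0,0,-9],0]]';  python3 -c "
from h import *
st();togo(510.2,-101,180,-0.162)
cv2.imwrite('pics/t3.png',cv2.resize(manip.camera('top')[185:315,250:430,::-1],None,fx=4,fy=4,interpolation=2))
cv2.imwrite('pics/s3.png',cv2.resize(manip.camera('scene')[150:290,240:400,::-1],None,fx=4,fy=4,interpolation=2))"
```

```text
clock: 14.0
eef_pos: [513.5, 29.3, 179.9]
eef_rot: [3.141, -0.001, 0.894]
wrist_force: [-0.2, -0.3, 0.1]
finger_gap: 47.1
finger_force: 0.0
t 14.0 p [513.5  29.3 179.9] turn yaw 0.894 j6 0.663 M [-0.064  0.083  0.017] F [-0.2 -0.3  0.1] e6 -0.002 gap 47.1
t 14.0 shift cm [-1.036e+01  7.910e+00 -1.000e-02] roll 12.1 yaw 0.894 j6 0.663
```

View pics/s3.png

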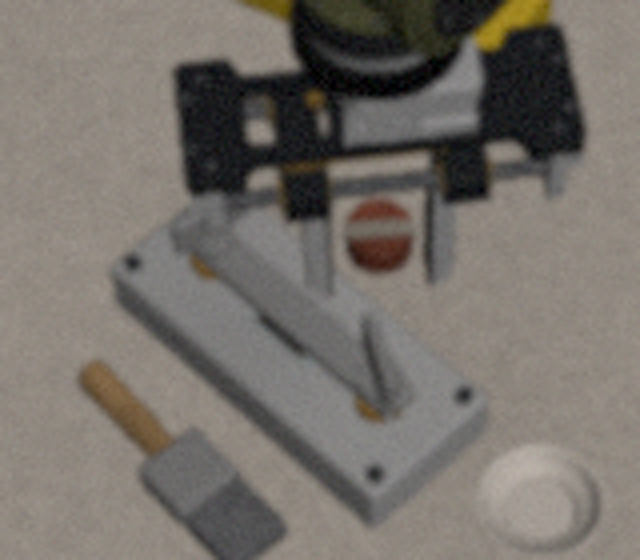

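The picture shows that wing a, at crop (385,365), really did turn, by about 120° from where it was. Next is wing b.

```bash
python3 -m creep '[[0,[-1,0.8,0],1.2],[0,[-2,1.6,0],2.4],[0,[-3.5,2.7,0],3.6],[0,[-5,3.8,0],4.8],[0,[-6.5,5,0],6],[0,[-8,6.1,0],7.2],[0,[-9.5,7.2,0],8.4],[0,[-10.36,7.91,0],9.6],[0,[-10.36,7.91,0],10.8],[0,[-10.36,7.91,0],12.1],[0,[-10.36,7.91,0],12.1],[0,[-10.36,7.91,0],12.1]]';  python3 -c "
from h import *
togo(510.2,-101,90,-0.162)"
```

```text
clock: 15.3
eef_pos: [509.8, -100.9, 178.6]
eef_rot: [-3.141, 0.001, -0.159]
wrist_force: [-0.6, 0.4, -0.1]
finger_gap: 46.9
finger_force: 0.0
t 15.3 shift cm [0.05 0.   8.86] roll 0.03 yaw -0.159 j6 1.464
```

```bash
python3 -m creep '[[0,[0,0,2],0],[0,[0,0,4],0],[0,[0,0,6],0],[0,[0,0,7.5],0],[0,[0,0,8.9],0],[0,[0,0,8.9],0],[-0.6,[0,0,8.9],0],[-0.6,[0,0,8.9],0],[-1,[0,0,8.9],0],[-1,[0,0,8.9],0],[-1,[0,0,8.9],0],[-1,[0,0,8.9],0]]' 6;  python3 -m creep '[[-1,[0,0,0],0],[-1,[0,0,0],0],[-1,[0,0,0],0],[-1,[0,0,0],0],[-1,[0,0,0],0]]' 6;python3 -c "
from h import *
st()"
```

```text
clock: 16.5
eef_pos: [510.3, -100.4, 90.5]
eef_rot: [-3.14, -0.001, -0.163]
wrist_force: [0.4, 4.4, 2.1]
finger_gap: 7.9
finger_force: 6.0
clock: 17.0
eef_pos: [510.3, -100.4, 90.5]
eef_rot: [-3.141, -0.0, -0.162]
wrist_force: [1.0, 5.6, 1.7]
finger_gap: 7.8
finger_force: 6.0
t 17.0 p [ 510.3 -100.4   90.5] turn yaw -0.162 j6 1.467 M [ 1.051 -0.039  0.028] F [1.  5.6 1.7] e6 0.047 gap 7.8
```

```bash
python3 -m creep '[[-1,[0,-0.06,0],0],[-1,[0,-0.06,0],0],[-1,[0,-0.06,0],-0.8],[-1,[0,-0.06,0],-1.6],[-1,[0,-0.06,0],-2.4],[-1,[0,-0.06,0],-3.2],[-1,[0,-0.06,0],-4],[-1,[0,-0.06,0],-4.8],[-1,[0,-0.06,0],-5.6],[-1,[0,-0.06,0],-6.4],[-1,[0,-0.06,0],-6.4]]' 20; python3 -c "
from h import *
st()"
```

```text
clock: 18.1
eef_pos: [510.3, -100.3, 90.5]
eef_rot: [3.141, -0.001, 0.397]
wrist_force: [0.6, 3.8, 4.1]
finger_gap: 7.6
finger_force: 20.0
t 18.1 p [ 510.3 -100.3   90.5] turn yaw 0.397 j6 0.909 M [0.639 0.043 0.081] F [0.6 3.8 4.1] e6 -1.256 gap 7.6
```

```bash
python3 -m creep '[[-1,[0,-0.04,0],-0.8],[-1,[0,-0.04,0],-1.6],[-1,[0,-0.04,0],-2.4],[-1,[0,-0.04,0],-3.2],[-1,[0,-0.04,0],-4],[-1,[0,-0.04,0],-4.8],[-1,[0,-0.04,0],-5.6],[-1,[0,-0.04,0],-6.4],[-1,[0,-0.04,0],-7.2],[-1,[0,-0.04,0],-7.2]]'; python3 -c "
from h import *
st()"
```

```text
clock: 19.1
eef_pos: [510.3, -100.3, 90.5]
eef_rot: [3.141, -0.0, 1.023]
wrist_force: [2.3, 0.7, 2.6]
finger_gap: 7.9
finger_force: 20.0
t 19.1 p [ 510.3 -100.3   90.5] turn yaw 1.023 j6 0.283 M [ 0.092 -0.281  0.102] F [2.3 0.7 2.6] e6 -1.253 gap 7.9
```

```bash
python3 -m creep '[[-1,[0,0,0],-0.8],[-1,[0,0,0],-1.6],[-1,[0,0,0],-2.4],[-1,[0,0,0],-3.2],[-1,[0,0,0],-4],[-1,[0,0,0],-4.8],[-1,[0,0,0],-5.6],[-1,[0,0,0],-6.4],[-1,[0,0,0],-7],[-1,[0,0,0],-7],[-1,[0,0,0],-7]]'; python3 -c "
from h import *
st()"
```

```text
clock: 20.2
eef_pos: [510.3, -100.2, 90.5]
eef_rot: [3.141, 0.0, 1.632]
wrist_force: [2.9, -1.1, 3.4]
finger_gap: 7.7
finger_force: 20.0
t 20.2 p [ 510.3 -100.2   90.5] turn yaw 1.632 j6 -0.325 M [-0.015 -0.516  0.05 ] F [ 2.9 -1.1  3.4] e6 -0.064 gap 7.7
```

Screw b has been backed out 1.79 rad, with only free-running resistance. I'll release it, lift and check.

```bash
python3 -m creep '[[0,[0,0,0],0],[0,[0,0,0],0],[0,[0,0,0],0],[0,[0,0,-1],0],[0,[0,0,-3],0],[0,[0,0,-6],0],[0,[0,0,-9],0],[0,[0,0,-12],0],[0,[0,0,-12],0],[0,[0,0,-12],0]]';  python3 -m creep '[[0,[0,-4,0],0],[0,[0,-8,0],0],[0,[0,-12,0],0],[0,[0,-14,0],0],[0,[0,-14,0],0],[0,[0,-14,0],0]]'; python3 -c "
from h import *
st()
cv2.imwrite('pics/s4.png',cv2.resize(manip.camera('scene')[150:290,240:400,::-1],None,fx=4,fy=4,interpolation=2))"
```

```text
clock: 21.2
eef_pos: [509.9, -100.1, 210.8]
eef_rot: [3.141, 0.0, 1.635]
wrist_force: [-0.7, -0.5, -0.7]
finger_gap: 47.2
finger_force: 0.0
clock: 21.8
eef_pos: [370.4, -109.1, 210.0]
eef_rot: [-3.141, -0.0, 1.635]
wrist_force: [0.6, 0.8, -0.2]
finger_gap: 47.2
finger_force: 0.0
t 21.8 p [ 370.4 -109.1  210. ] turn yaw 1.635 j6 -0.445 M [-0.088  0.065  0.009] F [ 0.6  0.8 -0.2] e6 -0.067 gap 47.2
```

View pics/s4.png

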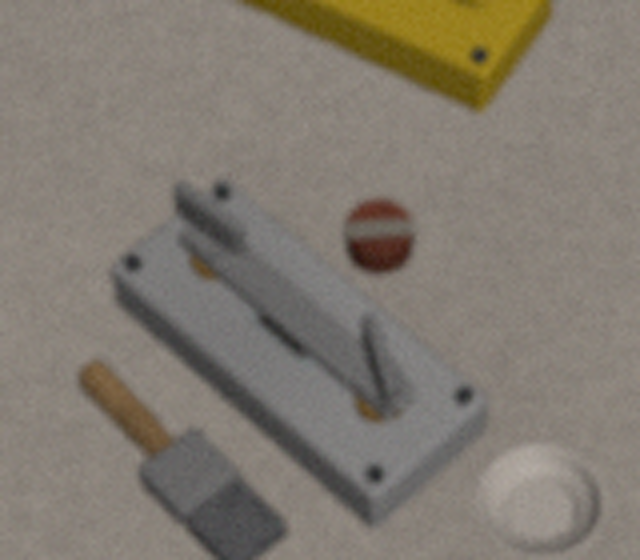

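The picture shows wing b at crop (210,215), turned to lie roughly along the bridge. Wing a at (385,365) is still home, and the bystanders are where they were.

```bash
python3 -c "
from cell import manip
print(manip.sign_off())"
```

```text
the job is handed in; nothing more can be done
None
```

The job is handed in, with no verdict returned: screw a ran past 2 rad, so it is the clean one and is left snug at about 0.2 Nm; screw b was taken as crossed by elimination, not felt clockwise, and backed out about 1.8 rad, and nothing else looked moved.

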